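Draw the hand scanner from its holder and aim it down at the green carton's label

ROBOT

A 6-joint arm with a two-finger parallel gripper is mounted at the origin on the work surface. World frame = base frame: x ahead of the robot, y to its left, z up, the work surface at z = 0. Lengths are in mm, angles in rad, forces in N, time in s.
With the tool pointing down it reaches from about 400 to 825 mm from the base axis. Payload 7 kg.
Tool frame: the origin (TCP) lies at the very end of the fingers, on their centre line; the grasp point (between the pads) lies 19 mm behind it; z points along the fingers, y is the line along which they close (so a half turn about z gives the same grasp; the last joint's range is limited). The gripper opens to 88 mm and grips with 3 to 60 N. Pads are 19 mm wide; open, the fingers measure 130 mm over their backs; the gripper's body (78 mm by 193 mm) begins 47 mm behind the grasp point.
Start: joints at [1.525, 0.359, 0.012, 0, -1.224, -0.288], TCP at [221.162, 637.717, 198.961] pointing down, gripper open.
Joint ranges: [-3.07, 3.07], [-1.43, 2.12], [-1.02, 1.25], [-3.03, 1.67], [-3.05, -0], [-3.03, 3.03]. Speed limits (rad/s): [2.39, 2.39, 3.01, 3.14, 3.14, 3.14].

INTERFACE

Orientations are given as [roll, pitch, yaw] about the fixed x, y, z axes, in that order (R = Rz(yaw) Ry(pitch) Rx(roll)).
In Python, from bench import manip gives the robot as it stands. Calls block until the motion is done:
- manip.movep(position, orientation): joint-space move of the TCP to a pose.
- manip.movel(position, feed=150, rotation=None, force_limit=None): straight line of the TCP; rotation=None keeps the orientation; feed is the mean speed in mm/s. With force_limit (N) it stops when the force on the tool has changed by that much, and returns True; else False.
- manip.move_j(angles): joint-space move.
- manip.move_gripper(opening, strength=None): finger opening in mm; strength is the grip in N (None keeps the last); returns when the fingers have stopped.
- manip.wait(seconds).
- manip.inverse_kinematics(position, orientation): joint angles nearest the present ones, or None.
- manip.snapshot(name): name is "scene" or "side" or "wrist"; returns the picture (480x640x3 uint8, red, green, blue); there is no depth.
- manip.camera_info(name): a dict with "mtx" (3x3 intrinsics, pixels), "R" (3x3) and "t" (3): a world point X has camera coordinates R X + t. Camera axes: x right, y down, z forward; pixel columns grow to the right and rows downward; lengths in mm; the calibration is good to about 2 mm. A picture is of the moment at which its call begins: read the wrist's pose just before it. camera_info takes no time and is no camera call; for the wrist camera it gives the pose at the moment of the call.
A pose or a line that the arm cannot do raises manip.Unreachable and nothing moves.
- manip.hand_in(): hands the job in; it is judged then, once.
Readings, each from a call of its own:
- manip.current_time(): time.
- manip.current_qpos(): joint angles.
- manip.current_qd(): joint speeds.
- manip.current_tau(): joint torques, N m.
- manip.current_position(): TCP position.
- manip.current_ee_rot(): TCP orientation.
- manip.current_force(): force on the tool from outside, world axes, zero at the start.
- manip.current_torque(): the same for the moment, N m.
- manip.current_grip_width(): finger opening in mm.
- manip.current_finger_force(): force on a finger pad.
Only numpy, scipy, OpenCV 4.12 (cv2) and the standard library are available. Lean on these libraries where they do the work, as an engineer would, in place of code of your own. Each camera call takes 0.05 s, during which the arm holds its last target. There are 200 camera calls.

TASK

Draw the yellow hand scanner up out of its holder, turn it so that its window looks steeply down (45 degrees or more below level) at the middle of the barcode label on the green bolt carton, from about a hand's width away (10 to 15 cm). Finish while holding it there, still and raised in the gripper, touching neither the cartons nor the holder with it, and leave the loose things lying about where they are.

Things in the scene. Friction and masses are not known exactly. Their poses are not given: they have to be found in the camera images.
- scanner: Yellow and black pistol-shaped hand scanner, about 0.24 kg, standing unlatched in the holder. Origin: middle of the handle's underside; z up the handle, x the way its window looks (at the start level, roughly towards the robot). Handle 30 (x) by 28 (y) mm, 108 long. Head above it: flat-sided box, x -44 to 50, 50 across y, z 108 to 152 mm; grasp it across y from above
- scanner_head (a point): centre of the scanner's head, at (3, 0, 130) mm in the scanner's frame; same axes as the scanner
- scanner_window (a point): middle of the dark red scanner window on the front face of the head, at (55, 0, 130) mm in the scanner's frame; same axes as the scanner, it looks along +x
- holder: fixed holder: black foot plate 120 by 100 by 12 mm with a grey square socket, inside 36 (x) by 34 (y) mm, 6 mm walls, floor 12 mm and rim 72 mm above the table; the scanner's handle stands 60 mm deep in it and slides straight up out. Origin: centre of its underside, z up, x the way the scanner looks as it stands
- green_carton: fixed green carton with a white band, 200 (x) by 150 (y) by 90 mm high; its half nearer the robot is closed by a flap that carries the barcode label, steel hex bolts show in the other half (up to about 95 mm high). Origin: centre of its underside
- green_label (a point): middle of the white barcode label (64 by 48 mm), lying flat and face up on the green carton's flap, 90 mm above the table and 45 mm from the carton's centre towards the robot; z up
- brown_carton: fixed brown cardboard carton of the same size with a red band, a label of its own and steel rods in it: not the one to scan. Origin: centre of its underside
- bolt_a: loose M20 hex bolt lying on the table near the robot, about 110 mm long; a bystander, leave alone. Origin: centre of its underside
- bolt_b: another such bolt; a bystander, leave alone. Origin: centre of its underside
- bearing: loose steel bearing ring, 62 mm across, 16 mm high; a bystander, leave alone. Origin: centre of its underside
- spray_can: loose blue spray can, 60 mm across, 160 mm high, standing far right; a bystander, leave alone. Origin: centre of its underside
- tape_roll: loose orange roll, 96 mm across, 45 mm high, lying beyond the cartons; a bystander, leave alone. Origin: centre of its underside
- flange: loose grey hub flange, 84 mm across, 40 mm high, far left; a bystander, leave alone. Origin: centre of its underside
There are look-alikes about, which are no part of the job. Leave any turquoise look-alike of the scanner alone.

How it is judged:
By the outcome, as a careful person would: the job done as asked, in the order asked, and still so for the second after the job is handed in, while the arm keeps its last pose, push and grip.
It also fails if it takes over 35 s, if anything falls off the work surface, if the arm or the gripper's body presses on something with over 40 N, if the wrist force passes 120 N, or if a joint passes its speed limit or range.

## Working session

There is one attempt and no reset: what is moved stays moved. The work goes in short steps, each a Python script; the robot and the scene stay as the last script left them, time stands still between calls to the robot, and variables do not carry over. Pictures are saved under pics/ and viewed, at most 10 in all, crops included, and the job is handed in when it is done.

```bash
mkdir -p pics
python3 - <<'E'
from bench import manip
import cv2,numpy as np
for n in ("scene","side"):
    im=manip.snapshot(n); cv2.imwrite(f"pics/{n}0.png",im[:,:,::-1])
    c=manip.camera_info(n); R=np.array(c["R"]);t=np.array(c["t"])
    print(n,np.round(c["mtx"],1).tolist(),np.round(-R.T@t),np.round(R,2).tolist())
E
```

```text
scene [[444.8, 0.0, 320.6], [0.0, 444.8, 238.8], [0.0, 0.0, 1.0]] [919. 593. 909.] [[-0.86, 0.51, 0.01], [0.37, 0.65, -0.66], [-0.34, -0.56, -0.75]]
side [[483.1, 0.0, 324.1], [0.0, 483.1, 244.1], [0.0, 0.0, 1.0]] [ 282. -682.  942.] [[0.94, -0.35, 0.02], [-0.24, -0.69, -0.68], [0.25, 0.64, -0.73]]
```

View pics/scene0.png

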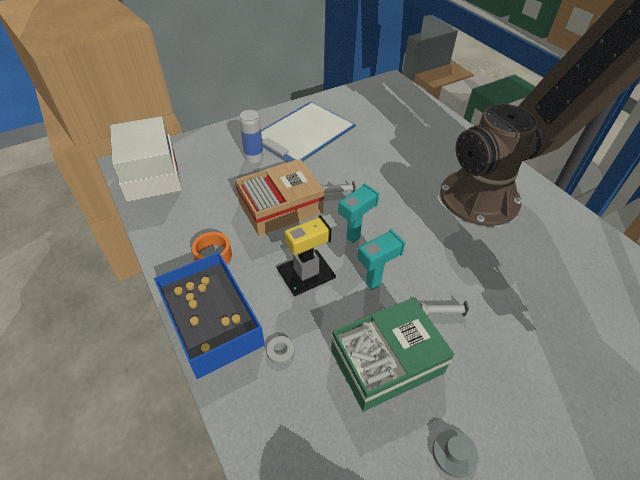

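View pics/side0.png

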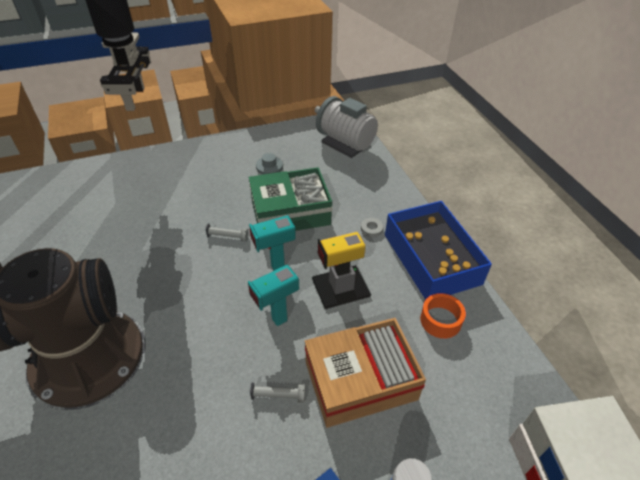

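The scene view shows the yellow scanner at about (307,237) with the holder foot at (306,274), and the green label at (411,334). In the side view the scanner is at (341,248) and the green label at (272,190). There are two turquoise look-alikes on the robot's side.

```bash
cat > h.py <<'E'
from bench import manip
import cv2,numpy as np
def ray(c,px):
    R=np.array(c["R"]);t=np.array(c["t"]);K=np.array(c["mtx"])
    d=R.T@np.linalg.inv(K)@np.array([px[0],px[1],1.]); return -R.T@t,d
def plane(c,px,z):
    o,d=ray(c,px); return o+d*(z-o[2])/d[2]
def proj(c,X):
    p=np.array(c["mtx"])@(np.array(c["R"])@np.array(X)+np.array(c["t"])); return p[:2]/p[2]
def tri(c1,p1,c2,p2):
    o1,d1=ray(c1,p1);o2,d2=ray(c2,p2)
    s=np.linalg.lstsq(np.c_[d1,-d2],o2-o1,rcond=None)[0]
    a=o1+s[0]*d1;b=o2+s[1]*d2; return (a+b)/2,np.linalg.norm(a-b)
E
python3 - <<'E'
from h import *
roi={"scene":[(270,200,80,100),(370,290,90,90)],"side":[(305,220,75,95),(240,160,100,75)]}
seed={"scene":(411,334),"side":(272,190)}
tiles=[]
for n in ("scene","side"):
    im=cv2.imread(f"pics/{n}0.png"); c=manip.camera_info(n); hsv=cv2.cvtColor(im,cv2.COLOR_BGR2HSV)
    x,y,w,h=roi[n][0]; tiles.append(cv2.resize(im[y:y+h,x:x+w],(400,300) if 0 else (int(w*4),int(h*3.99) if 0 else h*4),interpolation=cv2.INTER_CUBIC))
    # yellow mask with value split
    m=cv2.inRange(hsv,(20,120,90),(35,255,255)); q=np.zeros_like(m); q[y:y+h,x:x+w]=m[y:y+h,x:x+w]
    v=hsv[...,2][q>0]; thr,_=cv2.threshold(v.reshape(-1,1),0,255,cv2.THRESH_OTSU); print(n,"yellow",len(v),"otsu",thr)
    top=((q>0)&(hsv[...,2]>thr)).astype(np.uint8)
    print(" v hist",np.histogram(v,8))
    ct=max(cv2.findContours(q,0,2)[0],key=cv2.contourArea)
    print(" hull",cv2.approxPolyDP(cv2.convexHull(ct),2,True)[:,0].tolist())
    ct=max(cv2.findContours(top,0,2)[0],key=cv2.contourArea)
    print(" top hull",cv2.approxPolyDP(cv2.convexHull(ct),2,True)[:,0].tolist())
    # label: bright low-sat plus dark bars closed
    lab=cv2.inRange(hsv,(0,0,150),(180,60,255)); sx,sy=seed[n]; q=np.zeros_like(lab); r=26; q[sy-r:sy+r,sx-r:sx+r]=lab[sy-r:sy+r,sx-r:sx+r]
    cts=cv2.findContours(q,0,2)[0]
    ct=max([k for k in cts if cv2.pointPolygonTest(cv2.convexHull(k),seed[n],False)>=0],key=cv2.contourArea)
    hu=cv2.convexHull(ct); P=np.array([plane(c,p,90)[:2] for p in hu[:,0]],np.float32)
    print(" label",cv2.minAreaRect(P))
    np.save(f"lab_{n}.npy",hu)
H=max(t.shape[0] for t in tiles)
cv2.imwrite("pics/crop.png",np.hstack([cv2.copyMakeBorder(t,0,H-t.shape[0],0,0,0) for t in tiles]))
E
```

```text
scene yellow 972 otsu 160.0
 v hist (array([  8,  52,  36,  19,  22, 273, 197, 365]), array([ 91., 107., 123., 139., 155., 171., 187., 203., 219.]))
 hull [[318, 217], [328, 229], [327, 241], [293, 254], [285, 241], [285, 231]]
 top hull [[319, 218], [327, 228], [327, 240], [294, 254], [285, 231]]
 label ((513.5792236328125, 296.4140319824219), (0.0, 0.0), 0.0)
side yellow 946 otsu 171.0
 v hist (array([ 18, 116, 251,  44,  42,  59, 104, 312]), array([ 90. , 107.5, 125. , 142.5, 160. , 177.5, 195. , 212.5, 230. ]))
 hull [[357, 232], [364, 244], [363, 256], [327, 265], [320, 241]]
 top hull [[364, 244], [329, 254], [321, 241], [357, 232]]Traceback (most recent call last):
  File "<stdin>", line 20, in <module>
ValueError: max() iterable argument is empty
```

Run:
```python
from h import *
roi={"scene":[(275,205,60,90),(375,300,75,75)],"side":[(310,222,65,90),(245,165,75,60)]}
seed={"scene":(411,334),"side":(272,190)}
C={n:manip.camera_info(n) for n in roi}
rows=[]
for n in roi:
    im=cv2.imread(f"pics/{n}0.png"); c=C[n]; hsv=cv2.cvtColor(im,cv2.COLOR_BGR2HSV)
    rows.append(np.hstack([cv2.resize(im[y:y+h,x:x+w],(400,300),interpolation=cv2.INTER_CUBIC) for x,y,w,h in roi[n]]))
    # label: non-green pixels (white+black bars) connected round seed
    lab=((hsv[...,1]<90)).astype(np.uint8); q=np.zeros_like(lab); sx,sy=seed[n]; r=24; q[sy-r:sy+r,sx-r:sx+r]=lab[sy-r:sy+r,sx-r:sx+r]
    q=cv2.morphologyEx(q,cv2.MORPH_CLOSE,np.ones((5,5)))
    for k in cv2.findContours(q,0,2)[0]:
        if cv2.contourArea(k)>40:
            P=np.array([plane(c,p,90)[:2] for p in k[:,0]],np.float32); print(n,"label cand",cv2.boundingRect(k),cv2.minAreaRect(P))
S=[(364,244),(329,254),(321,241),(357,232)]
P=np.array([plane(C["side"],p,164)[:2] for p in S]);print("side top",P.round(),P.mean(0))
# what those look like in scene
print([proj(C["scene"],[*p,164]).round().tolist() for p in P])
S=[(318,217),(328,229),(293,242),(285,231)]
P=np.array([plane(C["scene"],p,164)[:2] for p in S]);print("scene top",P.round(),P.mean(0))
cv2.imwrite("pics/crop.png",np.vstack(rows))
```

```text
scene label cand (387, 341, 10, 17) ((569.5159912109375, 304.166015625), (35.55885696411133, 17.92070770263672), 53.876224517822266)
scene label cand (389, 319, 42, 31) ((513.7305908203125, 292.46124267578125), (61.787864685058594, 86.90403747558594), 78.00584411621094)
scene label cand (423, 310, 12, 17) ((455.9530944824219, 282.87164306640625), (39.9053955078125, 23.491134643554688), 49.92766189575195)
side label cand (259, 182, 28, 17) ((511.92523193359375, 293.6864929199219), (58.215702056884766, 69.9725112915039), 84.01213073730469)
side label cand (248, 166, 48, 48) ((508.3790588378906, 303.9234924316406), (195.12237548828125, 133.08074951171875), 72.0331039428711)
side top [[632. -32.]
 [548. -34.]
 [545.   8.]
 [631.   7.]] [588.96168858 -12.96974252]
[[285.0, 229.0], [317.0, 216.0], [327.0, 227.0], [294.0, 241.0]]
scene top [[548. -29.]
 [547.  15.]
 [635.  10.]
 [635. -28.]] [591.14080162  -7.81421216]
```

View pics/crop.png

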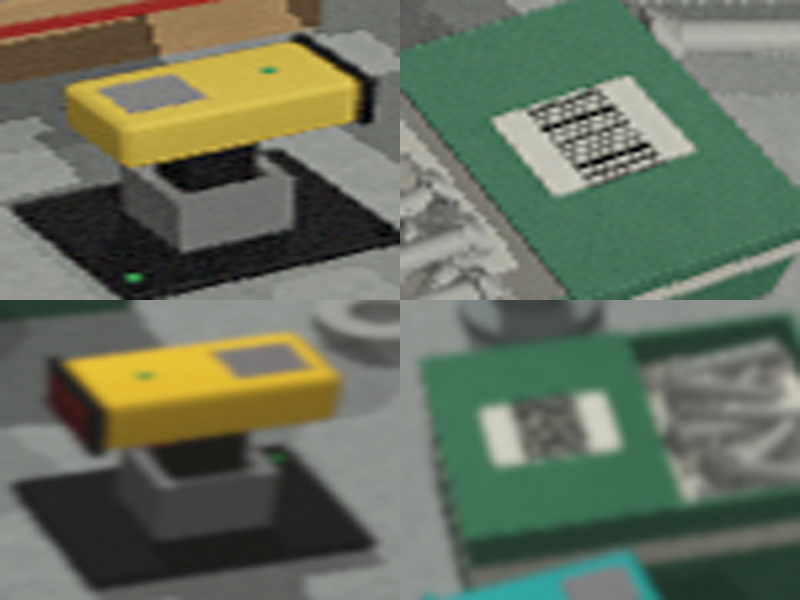

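The crops show the head top as a clean quad in both views, about 88 x 42 mm at z=164, with its middle near (590,-11) and looking along -x. The label is at about (512,293). These fit the given sizes. Next I move above the scanner and refine with the wrist camera.

Run:
```python
from h import *
C={n:manip.camera_info(n) for n in("scene","side")}
L={"scene":[(392.25,329.5),(418.1,318.75),(430.3,337.5),(404.4,349)],"side":[(260,186.6),(284,183),(286.6,194.4),(262.25,198.2)]}
for n in L:
    P=np.array([plane(C[n],p,90)[:2] for p in L[n]]);print(n,P.round(1).tolist(),P.mean(0),np.linalg.norm(np.diff(P,axis=0),axis=1))
print("tri",tri(C["scene"],np.mean(L["scene"],0),C["side"],np.mean(L["side"],0)))
for p in((330,200),(340,215),(380,235)): print("turq",plane(C["scene"],p,150).round())
for a in (50,55,60,65):
    from scipy.spatial.transform import Rotation as Ro
    R=Ro.from_euler('y',-a,degrees=True)*Ro.from_euler('x',180,degrees=True)
    print(a,manip.inverse_kinematics([614+15,293,225],R.as_euler('xyz').tolist()))
manip.movep([592,-10,330],[np.pi,0,0])
print(manip.current_time(),manip.current_qpos())
c=manip.camera_info("wrist");im=manip.snapshot("wrist");cv2.imwrite("pics/w1.png",im[:,:,::-1])
import pickle;pickle.dump(c,open("w1.pkl","wb"))
```

```text
scene [[541.0, 268.4], [477.8, 275.1], [484.1, 322.8], [546.4, 316.7]] [512.30020464 295.76241863] [63.58607384 48.12634569 62.61453464]
side [[483.6, 319.0], [549.5, 312.3], [542.1, 264.8], [476.9, 271.3]] [513.01697145 291.87613319] [66.16549252 48.06051134 65.5825932 ]
tri (array([512.59372376, 294.93863735,  87.76524608]), np.float64(2.118330093055402))
turq [486. -76. 150.]
turq [492. -20. 150.]
turq [446.  80. 150.]
50 None
55 None
60 None
65 None
2.775 [ 3.14031453e-01  1.67345300e-01  4.50024994e-02 -1.01968092e-04
 -1.44878717e+00  1.25757227e+00]
```

View pics/w1.png

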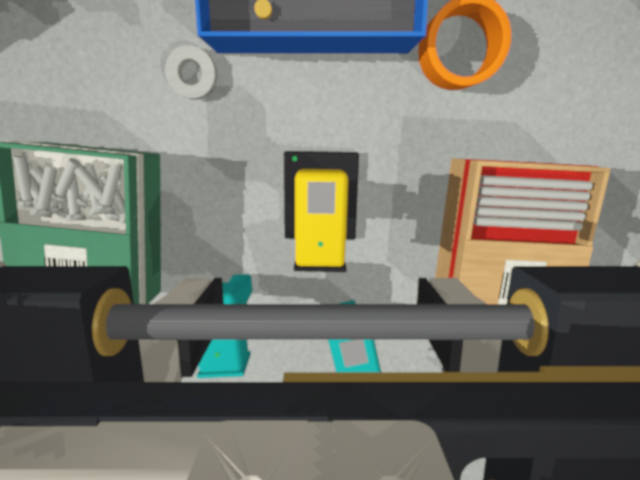

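The wrist view shows the yellow head upright at columns 295-348 and rows 169-271, with the bezel at the bottom. It is square to the tool. Next I compute its position and search for reachable scanning poses.

```bash
cat >> h.py <<'E'
from scipy.spatial.transform import Rotation as Ro
LAB=np.array([513,294,90.])
def scanpose(a,psi,flip=False,dist=125,g=np.array([0,0,130.]),twist=0.):
    """a: degrees below level, psi: heading of window look; g: grasp point in scanner frame -> TCP pos, eul"""
    a,psi=np.radians([a,psi]); h=np.array([np.cos(psi),np.sin(psi),0]);Z=np.array([0,0,1.])
    sx=np.cos(a)*h-np.sin(a)*Z; sz=np.sin(a)*h+np.cos(a)*Z; sy=np.cross(sz,sx)
    Rs=np.c_[sx,sy,sz]@Ro.from_euler('x',twist,degrees=True).as_matrix()
    org=LAB-dist*Rs[:,0]-Rs@np.array([55,0,130.])
    # tool: z=-sz ; grasp [pi,0,0] has tool x=-sx ; flip: tool x=+sx
    s=1 if flip else -1
    Rt=np.c_[s*Rs[:,0],-s*Rs[:,1],-Rs[:,2]]
    p=org+Rs@g+19*Rt[:,2]
    return p,Ro.from_matrix(Rt).as_euler('xyz'),org,Rs
E
python3 - <<'E'
from h import *
import pickle
c=pickle.load(open("w1.pkl","rb"));hsv=cv2.cvtColor(cv2.imread("pics/w1.png"),cv2.COLOR_BGR2HSV)
m=cv2.inRange(hsv,(20,120,90),(35,255,255));m[:140]=0;m[290:]=0
k=max(cv2.findContours(m,0,2)[0],key=cv2.contourArea)
P=np.array([plane(c,p,164)[:2] for p in k[:,0]],np.float32);print("yellow top",cv2.minAreaRect(P),P.min(0),P.max(0))
print("bezel",plane(c,(321,271),164))
ok=[]
for a in range(48,91,6):
  for psi in range(-180,180,15):
    for tw in (-30,0,30):
     for f in(0,1):
      p,e,o,_=scanpose(a,psi,f,twist=tw)
      q=manip.inverse_kinematics(p.tolist(),e.tolist())
      if q is not None: ok.append((a,psi,tw,f,np.round(q,2).tolist(),p.round().tolist()))
print(len(ok))
for o in ok[::max(1,len(ok)//40)]: print(o)
print(manip.inverse_kinematics([592,-10,330],[np.pi,-.3,0]),manip.inverse_kinematics([592,-10,330],[np.pi,.3,0]))
E
```

```text
yellow top ((589.9138793945312, -10.674226760864258), (50.686790466308594, 95.32681274414062), 89.01577758789062) [542.6238  -36.44771] [637.84686  14.97809]
bezel [537.41080469 -11.20261559 164.        ]
978
(48, -180, 30, 0, [1.04, 0.39, -0.64, 1.12, -1.11, -0.54], [646.0, 284.0, 213.0])
(48, -75, 30, 1, [0.55, 0.04, -0.4, -1.1, -0.56, 0.27], [488.0, 425.0, 213.0])
(48, -15, 30, 1, [0.33, 0.35, -0.04, -0.89, -1.58, 0.92], [387.0, 338.0, 213.0])
(48, 45, 30, 1, [0.55, 0.63, 0.26, -0.4, -2.07, 1.54], [412.0, 207.0, 213.0])
(48, 105, 30, 1, [0.84, 0.68, 0.09, 0.28, -1.89, 2.28], [538.0, 163.0, 213.0])
(54, -165, 30, 1, [0.98, 0.28, -0.87, 1.54, -0.99, 2.42], [631.0, 316.0, 226.0])
(54, -60, -30, 1, [0.48, 0.66, 0.44, -0.83, -1.99, 0.23], [445.0, 392.0, 226.0])
(54, 0, -30, 1, [0.85, 0.73, 0.35, -0.24, -2.2, 0.96], [394.0, 284.0, 226.0])
(54, 60, -30, 1, [1.15, 0.51, -0.34, 0.44, -1.69, 1.56], [462.0, 186.0, 226.0])
(54, 120, 0, 1, [1.08, 0.39, -0.55, 0.78, -1.35, 2.11], [574.0, 189.0, 224.0])
(60, -135, 0, 1, [0.55, 0.02, -0.43, -1.18, -0.22, -0.28], [588.0, 369.0, 236.0])
(60, -60, 0
[... 1983 characters left out ...]
3.0, 258.0, 267.0])
(90, -135, -30, 0, [-0.21, 0.44, -0.41, -1.61, -1.54, -2.3], [518.0, 312.0, 270.0])
(90, -75, 30, 0, [-0.21, 0.44, -0.41, -1.61, -1.54, -2.3], [518.0, 312.0, 270.0])
(90, -15, 30, 0, [0.1, 0.8, 0.39, -1.26, -2.19, -2.64], [500.0, 307.0, 270.0])
(90, 45, 30, 0, [0.5, 1.06, 0.95, -1.16, -2.88, -2.72], [495.0, 289.0, 270.0])
(90, 105, 30, 0, [1.02, 0.98, 0.22, 0.4, -2.34, -1.28], [508.0, 276.0, 270.0])
[ 0.3933259  -0.04100059 -0.27290505  0.12989651 -1.06418889  1.13008444] [ 0.25788454  0.380908    0.32714782 -0.07759828 -1.80698693  1.30576496]<sys>:0: UserWarning: Gimbal lock detected. Setting third angle to zero since it is not possible to uniquely determine all angles.
```

Run:
```python
from h import *
manip.movel([590,-10.7,126],feed=150,force_limit=15)
manip.move_gripper(30,50)
print(manip.current_grip_width(),manip.current_finger_force(),manip.current_position(),manip.current_time())
f0=np.array(manip.current_force())
print(manip.movel([590,-10.7,330],feed=100))
print(manip.current_grip_width(),np.array(manip.current_force())-f0,manip.current_time())
for psi in(90,105,120,135,150):
    p,e,o,Rs=scanpose(58,psi,g=np.array([3,0,133.])); q=manip.inverse_kinematics(p.tolist(),e.tolist()); print(psi,None if q is None else np.round(q,2),p.round(),o.round())
c=manip.camera_info("side")
im=manip.snapshot("side");cv2.imwrite("pics/s2.png",im[:,:,::-1][100:400,150:550])
```

```text
49.50504427858725 49.93386089801788 [589.99458108 -10.74411406 126.00831539] 5.0417
False
49.32969289412626 [ 0.41352255 -0.07669467 -2.6607288 ] 7.2333
90 [ 1.04  0.57 -0.19  0.45 -1.74 -1.19] [513. 187. 232.] [513.  88. 174.]
105 [ 1.09  0.5  -0.36  0.61 -1.57 -1.11] [541. 190. 232.] [566.  95. 174.]
120 [ 1.11  0.42 -0.54  0.8  -1.41 -1.07] [567. 201. 232.] [616. 116. 174.]
135 [ 1.1   0.33 -0.72  1.02 -1.24 -1.05] [589. 218. 232.] [658. 149. 174.]
150 [ 1.02  0.24 -0.88  1.33 -1.06 -1.05] [606. 240. 232.] [691. 191. 174.]
```

View pics/s2.png

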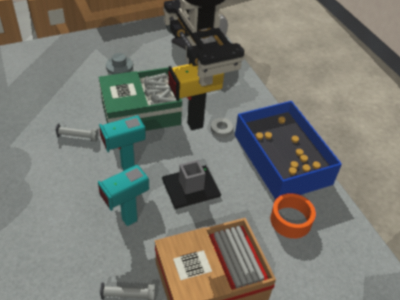

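The scanner is held and clear of the empty socket (weight change about 2.6 N). Now I go to the scanning pose.

Run:
```python
from h import *
p,e,o,Rs=scanpose(58,105,g=np.array([3,0,133.]))
manip.movep((p+[0,0,70]).tolist(),e.tolist())
print(manip.movel(p.tolist(),feed=60)); manip.wait(0.3)
print(manip.current_position(),p,manip.current_grip_width(),manip.current_finger_force(),manip.current_force(),manip.current_time())
ims=[]
for n,(x,y,w,h) in {"scene":(270,180,200,240),"side":(190,90,200,240)}.items():
    im=manip.snapshot(n)[:,:,::-1].copy();cv2.imwrite(f"pics/{n}3raw.png",im);c=manip.camera_info(n)
    im=cv2.resize(im[y:y+h,x:x+w],None,fx=2,fy=2,interpolation=cv2.INTER_CUBIC)
    for X,col in [((55,0,130),(0,0,255)),((0,0,0),(255,0,255)),((50,25,152),(255,0,0)),((50,-25,152),(255,0,0)),((-44,25,152),(255,0,0)),((-44,-25,152),(255,0,0)),((-44,25,108),(255,255,0)),((50,25,108),(255,255,0)),((50,-25,108),(255,255,0)),((-44,-25,108),(255,255,0))]:
        u=(proj(c,o+Rs@np.array(X))-[x,y])*2; cv2.circle(im,(int(u[0]),int(u[1])),2,col,-1)
    ims.append(im)
cv2.imwrite("pics/fin.png",np.hstack(ims))
```

```text
False
[540.8115552  190.31157101 231.79533478] [540.78797201 190.29387661 231.62580479] 49.481095743110586 49.93412375450134 [-0.40646487  0.51041601 -2.05927147] 10.875
```

View pics/fin.png

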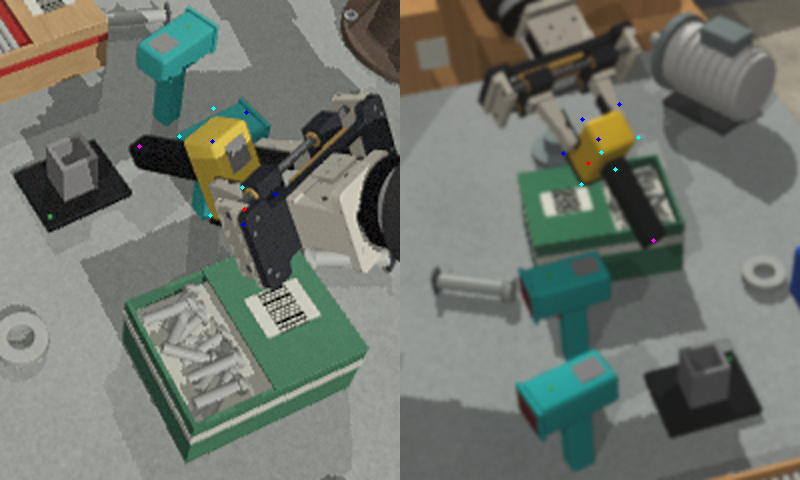

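The handle end matches the prediction in both views, but the head corners need a closer look.

Run:
```python
from h import *
p,e,o,Rs=scanpose(58,105,g=np.array([3,0,133.]))
ims=[]
for n,(x,y,w,h) in {"scene":(325,225,100,75),"side":(255,130,80,90)}.items():
    im=cv2.imread(f"pics/{n}3raw.png");c=manip.camera_info(n);f=400/w
    im=cv2.resize(im[y:y+h,x:x+w],None,fx=f,fy=f,interpolation=cv2.INTER_CUBIC)
    for A in [[(xx,-25,z),(xx,25,z)] for xx in(-44,50) for z in(108,152)]+[[(xx,yy,108),(xx,yy,152)] for xx in(-44,50) for yy in(-25,25)]+[[(-44,yy,z),(50,yy,z)] for yy in(-25,25) for z in(108,152)]:
        u=[tuple(int(v) for v in (proj(c,o+Rs@np.array(X))-[x,y])*f) for X in A]; cv2.line(im,u[0],u[1],(255,0,255) if A[0][2]==A[1][2]==108 else (255,100,0),1)
    ims.append(im)
H=max(i.shape[0] for i in ims)
cv2.imwrite("pics/fin2.png",np.hstack([cv2.copyMakeBorder(i,0,H-i.shape[0],0,0,0) for i in ims]))
```

```text
(no output)
```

View pics/fin2.png

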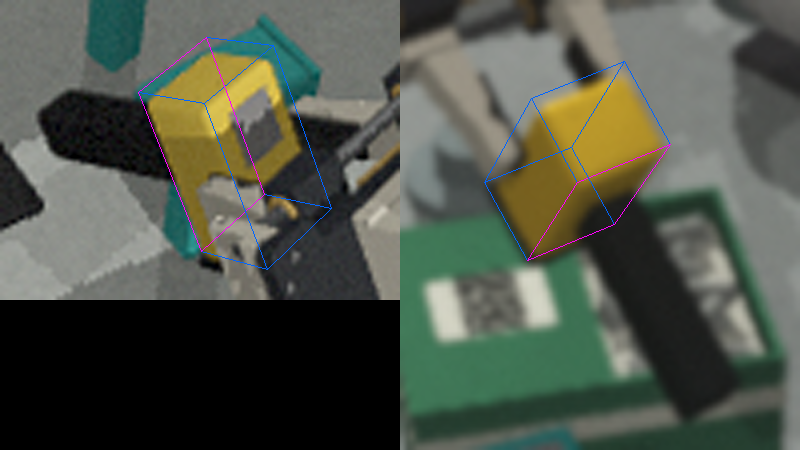

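The drawn outline fits the held scanner in both views, to within the head's rounded edges. Its clearance is good, and the tool force is just the scanner's weight. Handing in.

```bash
python3 -c "
from bench import manip
manip.wait(0.3);print(manip.current_qd());print(manip.hand_in(),manip.current_time())"
```

```text
[ 0.00030065 -0.0008846  -0.00100323 -0.0012059  -0.00086485  0.00074332]
the job is handed in; nothing more can be done
the job is handed in; nothing more can be done
```

I drew the scanner out of its holder and handed the job in with it held still, window aimed about 58° below level at the middle of the green carton's label from about 125 mm; the final images and tool force showed no contact with cartons or holder, but the verdict was not reported back.

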